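# Click the red-flower tag holder round to 90 degrees

## Task

Set the swivel holder that carries the tag with the red flower to 90 degrees: push or pull its upright knob round so that the turret clicks to the third dot anticlockwise (seen from above) from the green zero dot; each dot is one click of 30 degrees. Let go of it there, settled in its click, and leave the holder with the blue flower as it is.

Things in the scene. Friction and masses are not known exactly. Their poses are not given: they have to be found in the camera images.
- red_turret (a joint): Angle of the red-flower turret on its base, rad, + anticlockwise from above; 0 = orange pointer at the green dot. A sprung ball clicks at each dot (every 0.524, from -1.047 to 2.094) and pulls in from just under half a step; passing a click takes up to 0.3 N m, about 4 to 5 N at the knob. Stops at -1.35 and 2.4. Starts on a dot between -1.047 and 0.524; wanted 1.571.
- red_knob (a point): Point 83 mm above the table on the upright round post by which the red-flower turret is turned: steel, 18 mm across, with a yellow cap 20 mm across and 28 mm high, top at 102 mm; fixed on the turret (top at 42 mm) 65 mm from the swivel axis, at the bearing of the orange pointer. Tag and clips beside it reach 50 mm high.
- red_axis (a point): Centre of the red-flower holder: on its upright swivel axis, 42 mm above the table, fixed. Black round base 200 mm across, 22 mm high; silvery turret 156 mm across with a white tag with a red flower, orange pointer at its rim. Seven dots on the base at 90 mm radius, 30 degrees apart: green zero, two white clockwise of it, four white anticlockwise. Site x axis points at the green dot.
- blue_knob (a point): The same point on the knob of the other, otherwise identical holder, whose tag bears a blue flower. The two holders stand side by side, either may be on the left, centres at least 280 mm apart. To be left alone.

How it is judged:
At the end, for the whole second after the job is handed in: The red-flower holder's turret rests at 90 degrees from the green zero dot, anticlockwise (joint 1.571 rad, within 10 degrees), released and still, and the blue-flower holder's knob is within 15 mm of where it started (value of joint red_turret between 1.396 and 1.746 rad and velocity of joint red_turret between -0.1 and 0.1 rad/s and distance of blue_knob from where it was at the start of the episode below 0.015 m); the robot touches nothing.
It fails at once if the blue-flower holder is turned out of its click (distance of blue_knob from where it was at the start of the episode above 0.025 m).
It also fails if it takes over 40 s, if anything falls off the work surface, if the arm or the gripper's body presses on something with over 40 N, if the wrist force passes 120 N, or if a joint passes its speed limit or range.

## Robot

A 6-joint arm with a two-finger parallel gripper is mounted at the origin on the work surface. World frame = base frame: x ahead of the robot, y to its left, z up, the work surface at z = 0. Lengths are in m, angles in rad, forces in N, time in s.
With the tool pointing down it reaches from about 0.275 to 0.775 m from the base axis. Payload 14.6 kg.
Tool frame: the origin (TCP) lies on the centre line of the jaws, within the pads' length; the fingertips stand 17 mm ahead of it and the grasp point (between the pads) lies 2 mm behind it; z points along the fingers, y is the line along which they close (so a half turn about z gives the same grasp; the last joint's range is limited). The gripper opens to 85 mm and grips with 20 to 120 N. Pads are 22 mm wide; open, the fingers measure 114 mm over their backs; the gripper's body (76 mm by 85 mm) begins 54 mm behind the grasp point. The pads swing forward as they close: fully open they stand 13 mm farther back than shut.
Start: joints at [1.055, 0.263, -0.048, 1.259, 0, 1.415], TCP at [0.185, 0.491, 0.248] pointing down, gripper open.
Joint ranges: [-2.65, 2.65], [-0.89, 1.7], [-1.18, 1.37], [-2.13, 2.11], [-1.35, 1.29], [-3.14, 3.14]. Speed limits (rad/s): [1.89, 1.89, 2.57, 2.79, 3.14, 3.14].

## Interface

Orientations are given as a unit quaternion [w, x, y, z].
In Python, from workcell import * gives the robot as it stands.
- The arm moves only by the tool apply_moves, never from a script. Its argument "commands" is a list that holds one entry, the list of rows, each a list of 6 numbers: the shift along the tool's x, y, z each as a share of 100 mm, from -1 to 1, then the turn, a rotation vector about the tool's x, y, z each as a share of 360 degrees, from -1 to 1. A call has 1 to 8 rows; each row is the pose to reach, as a shift and turn from the pose commanded when the call began, along the tool's axes at that moment, turning the shorter way round; what a row does not reach only later rows make up. A row lasts 1/12 s, in which the tool goes at most 41.7 mm and 7.16 degrees, less where a joint would pass 70% of its speed; a pose out of reach is approached as far as the arm can. A call with a number of a shift or a turn outside -1 to 1 is refused whole. A call with a gripper value outside its range is refused whole. "claw" is the gripper command: -1 is shut, 1 is fully open, values between are in proportion, set as the call begins (left out, the last holds). The fingers move at their own pace and stop on an object; "force" is the grip in N (left out, the last holds). Time passes only in rows, so rows that repeat a pose let the fingers close. It gives the time, the measured TCP pose, the force, the opening and the grip force at its end, in the units of the state.
- state(): the state, without advancing time (a new reading comes with each control period).
- grab_frame(name): name is "side" or "top" or "wrist"; returns (picture, depth): 384x512x3 uint8, red, green, blue; 384x512 float32, m along the optical axis (not along the pixel's ray), 0 where there is no reading.
- camera_model(name): a dict with "K" (3x3 intrinsics, pixels), "rvec" (rotation vector, rad) and "tvec" (3), from world to camera coordinates, as OpenCV has them. Camera axes: x right, y down, z forward; pixel columns grow to the right and rows downward; lengths in m; the calibration is good to about 2 mm. A picture is of the moment at which its call begins: read the wrist's pose just before it. camera_model takes no time and is no camera call; for the wrist camera it gives the pose at the moment of the call.
- close_job(): hands the job in; it is judged then, once.
The state is a dict: "t": time; "joint_positions": joint angles; "qvel": joint speeds; "joint_torque": joint torques, N m; "tool_pos": TCP position; "orientation": TCP orientation; "contact_force": force on the tool from outside, world axes, zero at the start; "torque": the same for the moment, N m; "finger_gap": opening from 0.0 (shut) to 1.0 (fully open); "grip_force": force on a finger pad.
Only numpy, scipy, OpenCV 4.12 (cv2) and the standard library are available. Lean on these libraries where they do the work, as an engineer would, in place of code of your own. Each camera call takes 0.05 s, during which the arm holds its last target. There are 200 camera calls.

## Working session

There is one attempt and no reset: what is moved stays moved. The work goes in short steps, Python scripts to look and compute and a tool call to move; the robot and the scene stay as the last step left them, time stands still between calls to the robot, and variables do not carry over. Pictures are saved under pics/ and viewed, at most 10 in all, crops included, and the job is handed in when it is done.

Besides the shell and the picture viewer there is one more tool, called as name(argument=value, ...), one argument or row to a line, values as JSON. apply_moves: Moves the arm, as the interface text tells. Shift numbers are shares of 100 mm and turn numbers shares of 360 degrees, none past 1 either way. Its arguments: {"type":"object","properties":{"commands":{"type":"array"},"claw":{"type":"number"},"force":{"type":"number"}},"required":["commands"]}

```bash
mkdir -p pics
cat > h.py <<'E'
from workcell import *
import numpy as np, cv2
def cam(n):
    c=camera_model(n); R=cv2.Rodrigues(np.array(c["rvec"],float))[0]
    return np.array(c["K"]),R,np.array(c["tvec"],float).ravel()
def ray(n,u,v,z):
    K,R,t=cam(n); o=-R.T@t; d=R.T@np.linalg.inv(K)@np.array([u,v,1.]); return o+d*(z-o[2])/d[2]
def save(n,f):
    p,d=grab_frame(n); cv2.imwrite("pics/"+f,p[:,:,::-1]); np.savez("pics/"+f[:-4],p=p,d=d); return p,d
E
python3 - <<'E'
from h import *
s=state();print(s)
save("top","top0.png");save("side","side0.png")
for n in("top","side"):
    K,R,t=cam(n);print(n,-R.T@t,R[2])
E
```

```text
{'t': 0.0, 'joint_positions': array([ 1.05468146e+00,  2.63529697e-01, -4.89499035e-02,  1.25937618e+00,
       -7.62781456e-06,  1.41548732e+00]), 'qvel': array([-0.00021431, -0.00190916, -0.00017505, -0.00105191, -0.0001935 ,
       -0.00023463]), 'joint_torque': array([-5.70775301e-03, -6.37608075e+01,  3.84563076e+01,  1.37366165e-02,
       -3.99345790e-04,  1.75866967e-05]), 'tool_pos': array([0.18522454, 0.49096931, 0.24781681]), 'orientation': array([-1.70912530e-04,  1.79425950e-01,  9.83771339e-01, -5.01410550e-04]), 'contact_force': array([-0.14042148, -0.22037174,  0.84730106]), 'torque': array([ 0.06711539,  0.00726504, -0.00926553]), 'grip_force': 0.0, 'finger_gap': 1.0025060261808905}
top [ 0.52532406 -0.00653614  0.98225907] [ 0.08860434  0.01356288 -0.99597456]
side [ 0.17914538 -0.42122263  0.65773934] [ 0.50631786  0.51243037 -0.69358297]
```

View pics/top0.png

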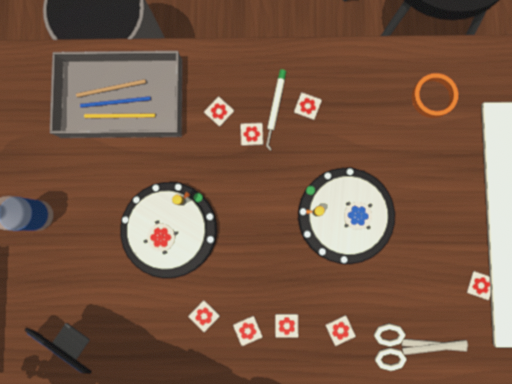

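The top view shows the red-flower holder on the left at about (168,230), with its green dot at (199,198) and the yellow cap at (178,200). The blue holder is on the right at (347,215). Left in the picture is +y.

Run:
```python
from h import *
p=np.load("pics/top0.npz")["p"]; d=np.load("pics/top0.npz")["d"]
hsv=cv2.cvtColor(p,cv2.COLOR_RGB2HSV); h,s,v=cv2.split(hsv)
win=np.zeros(h.shape,bool); win[170:285,110:400]=1
def blobs(m,z,name,lo=4):
    n,l,st,c=cv2.connectedComponentsWithStats((m&win).astype(np.uint8))
    for i in range(1,n):
        if st[i,4]>=lo: print(name,st[i,4],c[i].round(1),ray("top",*c[i],z).round(4))
blobs((h>=22)&(h<35)&(s>130)&(v>90),.102,"yellow")
blobs((h>45)&(h<85)&(s>90),.022,"green")
blobs((h>=5)&(h<18)&(s>190)&(v>150),.042,"orange")
blobs((s<40)&(v>170),.022,"white")
# base outline
dark=((v<70)&(s<120)&win).astype(np.uint8)
cs,_=cv2.findContours(dark,cv2.RETR_EXTERNAL,cv2.CHAIN_APPROX_NONE)
for c in cs:
    if cv2.contourArea(c)>3000:
        e=cv2.fitEllipse(c);q=ray("top",*e[0],.022);print("base",e,q)
im=np.hstack([cv2.resize(p[175:285,115:225],(550,550),interpolation=cv2.INTER_CUBIC)])
cv2.imwrite("pics/crop0.png",im[:,:,::-1])
```

```text
yellow 76 [177.6 199.3] [0.5914 0.1584 0.102 ]
yellow 72 [318.7 210.5] [ 0.5687 -0.1074  0.102 ]
green 73 [310.1 189.8] [ 0.6155 -0.0997  0.022 ]
green 75 [197.7 197.2] [0.6015 0.1317 0.022 ]
orange 5 [186.2 194.6] [0.6053 0.1522 0.042 ]
white 25 [349.6 171.6] [ 0.6525 -0.1815  0.022 ]
white 30 [327.4 175.4] [ 0.6451 -0.1357  0.022 ]
white 4230 [348.4 215.1] [ 0.5629 -0.1772  0.022 ]
white 28 [155.2 187.5] [0.6221 0.2199 0.022 ]
white 28 [177.7 186.7] [0.6236 0.1734 0.022 ]
white 4159 [164.9 229.8] [0.5349 0.1987 0.022 ]
white 27 [302.6 211.3] [ 0.5714 -0.0837  0.022 ]
white 30 [209.4 216.4] [0.5619 0.1075 0.022 ]
white 28 [306.9 233.8] [ 0.5254 -0.0918  0.022 ]
white 30 [209.8 239.1] [0.5154 0.1065 0.022 ]
white 29 [321.7 251.4] [ 0.4895 -0.1215  0.022 ]
white 29 [343.6 259.3] [ 0.4735 -0.1655  0.022 ]
```

View pics/crop0.png

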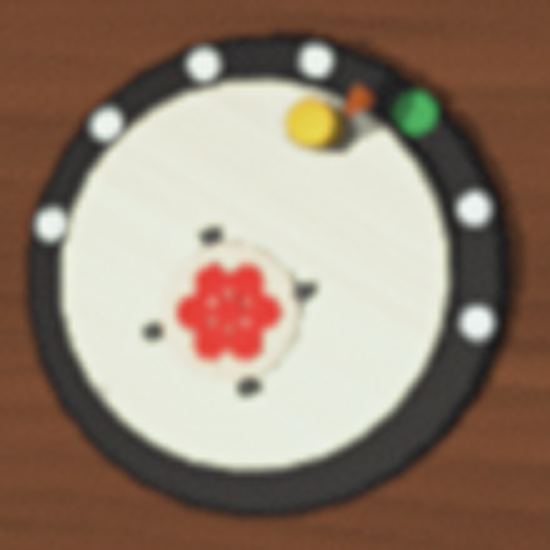

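View pics/side0.png

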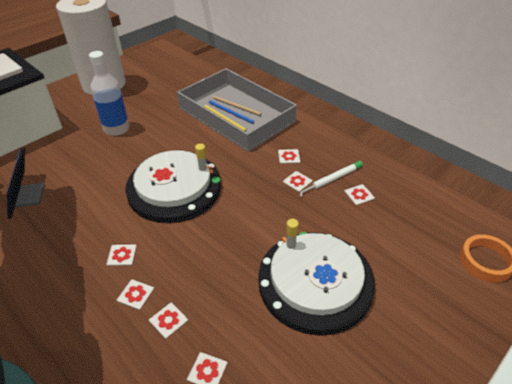

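Red holder: the cap is at crop (312,122), the pointer at (360,100) and the green dot at (415,112). The side view agrees, with the yellow knob near the green dot. Next I fit the axis from the dots and find the start angle.

```bash
cat >> h.py <<'E'
def redaxis():
    from scipy.optimize import least_squares
    off=np.array([115,175])
    px=[(415,112),(316,61),(204,64),(106,124),(51,225),(474,209),(477,324)]
    P=np.array([ray("top",*(np.array(q)/5-.4+off),.022)[:2] for q in px])
    k=np.radians([0,30,60,90,120,-30,-60])
    f=lambda a:(a[:2]+.09*np.c_[np.cos(a[2]+k),np.sin(a[2]+k)]-P).ravel()
    r=least_squares(f,[.54,.19,-.5]); return r.x,np.abs(r.fun).max()
E
python3 - <<'E'
from h import *
a,e=redaxis();print(a,np.degrees(a[2]),e)
for q,z in(((312/5-.4+115,122/5-.4+175),.102),((360/5-.4+115,100/5-.4+175),.044)):
    w=ray("top",*q,z)[:2]-a[:2];print(np.hypot(*w),np.degrees(np.arctan2(w[1],w[0])-a[2]))
for d in (0,30,60,90,100):
    b=a[2]+np.radians(d);print(d,(a[:2]+.065*np.array([np.cos(b),np.sin(b)])).round(4))
s=state()
from scipy.spatial.transform import Rotation as Ro
o=s["orientation"];print(Ro.from_quat([o[1],o[2],o[3],o[0]]).as_matrix().round(3))
E
```

```text
[ 0.53588987  0.1937582  -0.75472833] -43.24274823970281 0.0004741178382764444
0.06577606462164085 11.7573129441042
0.08137523405529323 11.578426065631454
0 [0.5832 0.1492]
30 [0.5992 0.1789]
60 [0.5981 0.2125]
90 [0.5804 0.2411]
100 [0.5715 0.2481]
[[-0.936  0.353 -0.   ]
 [ 0.353  0.936 -0.001]
 [ 0.    -0.001 -1.   ]]
```

The turret reads 11.7° from green, though it should start on a dot. I'll take a second look for settling, and check blue in the same way.

Run:
```python
from h import *
p,d=save("top","top1.png"); print(state()["t"])
p0=np.load("pics/top0.npz")["p"]
print(np.abs(p.astype(int)-p0)[170:285,110:400].max())
# bearing of side view check: cap from side + green
ps=np.load("pics/side0.npz")["p"]; h,s,v=cv2.split(cv2.cvtColor(ps,cv2.COLOR_RGB2HSV))
a,e=redaxis()
K,R,t=cam("side")
def proj(X): c=K@(R@np.array(X)+t); return (c[:2]/c[2]).round(1)
for dg in(0,11.7,30):
    b=a[2]+np.radians(dg);u=np.array([np.cos(b),np.sin(b)])
    print(dg,"cap",proj([*(a[:2]+.065*u),.102]),"pt",proj([*(a[:2]+.08*u),.042]),"dot",proj([*(a[:2]+.09*u),.022]))
im=np.hstack([cv2.resize(ps[135:225,115:235],(480,360),interpolation=cv2.INTER_CUBIC),cv2.resize(p[165:270,290:395],(300,360),interpolation=cv2.INTER_CUBIC)])
cv2.imwrite("pics/crop1.png",im[:,:,::-1])
```

```text
0.15
8
0 cap [199.8 150.9] pt [209.8 173.2] dot [215.3 180.1]
11.7 cap [199.5 146.8] pt [209.4 168.1] dot [214.7 174.4]
30 cap [196.5 141. ] pt [205.6 160.9] dot [210.5 166.3]
```

View pics/crop1.png

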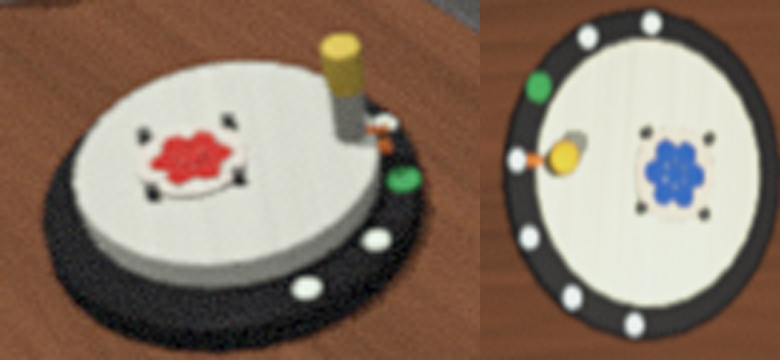

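Nothing is moving. Red rests between dots at about +12° (blue is on a dot). Both views agree, so friction may be holding it off its click. I'll grip the cap with the jaw line along the tangent, carry it round the arc to 90° and release. First I move above the knob.

apply_moves(
  commands=[
    [[-1,-0.335,0,0,0,0],[-1,-0.335,0,0,0,0],[-1,-0.335,0,0,0,0]],
  ],
  claw=1,
  force=40,
)

```text
t: 0.4
tool_pos: [0.2687, 0.4227, 0.2481]
orientation: [0.0, 0.179, 0.984, -0.0]
contact_force: [-0.2, 0.6, 0.1]
finger_gap: 0.999
grip_force: 0.0
```

apply_moves(
  commands=[
    [[-1,-0.335,0,0,0,0],[-1,-0.335,0,0,0,0],[-1,-0.335,0,0,0,0]],
  ],
)

```text
t: 0.65
tool_pos: [0.3511, 0.3556, 0.2481]
orientation: [0.0, 0.18, 0.984, -0.0]
contact_force: [-0.2, 0.5, -0.4]
finger_gap: 1.001
grip_force: 0.0
```

apply_moves(
  commands=[
    [[-1,-0.335,0,0,0,0],[-1,-0.335,0,0,0,0],[-1,-0.335,0,0,0,0]],
  ],
)

```text
t: 0.9
tool_pos: [0.4331, 0.2888, 0.248]
orientation: [0.0, 0.18, 0.984, -0.0]
contact_force: [-0.3, 1.3, -0.4]
finger_gap: 1.001
grip_force: 0.0
```

apply_moves(
  commands=[
    [[-1,-0.335,0,0,0,0],[-1,-0.335,0,0,0,0],[-1,-0.335,0,0,0,0]],
  ],
)

```text
t: 1.15
tool_pos: [0.5149, 0.2219, 0.2478]
orientation: [0.0, 0.18, 0.984, -0.0]
contact_force: [0.3, 0.4, -0.3]
finger_gap: 1.006
grip_force: 0.0
```

apply_moves(
  commands=[
    [[-0.95,-0.335,0,0,0,0.03],[-0.95,-0.335,0,0,0,0.03],[-0.95,-0.335,0,0,0,0.03],[-0.95,-0.335,0,0,0,0.03],[-0.95,-0.335,0,0,0,0.03],[-0.95,-0.335,0,0,0,0.03]],
  ],
)

```text
t: 1.65
tool_pos: [0.5888, 0.16, 0.2481]
orientation: [-0.0, 0.271, 0.963, -0.0]
contact_force: [-0.3, -0.0, -0.2]
finger_gap: 0.999
grip_force: 0.0
```

apply_moves(
  commands=[
    [[-0.027,0,0.85,0,0,0],[-0.027,0,0.85,0,0,0],[-0.027,0,0.85,0,0,0]],
  ],
)

```text
t: 1.9
tool_pos: [0.5875, 0.1587, 0.1572]
orientation: [-0.004, 0.271, 0.963, -0.002]
contact_force: [-0.7, -0.4, -0.8]
finger_gap: 0.994
grip_force: 0.0
```

apply_moves(
  commands=[
    [[0,0,0.4,0,0,0],[0,0,0.81,0,0,0],[0,0,0.81,0,0,0]],
  ],
)

```text
t: 2.15
tool_pos: [0.5883, 0.1587, 0.078]
orientation: [-0.004, 0.271, 0.963, -0.002]
contact_force: [-0.7, 0.7, -1.6]
finger_gap: 1.002
grip_force: 0.0
```

apply_moves(
  commands=[
    [[0,0,0,0,0,0],[0,0,0,0,0,0],[0,0,0,0,0,0],[0,0,0,0,0,0],[0,0,0,0,0,0],[0,0,0,0,0,0],[0,0,0,0,0,0],[0,0,0,0,0,0]],
  ],
  claw=-1,
  force=40,
)

```text
t: 2.82
tool_pos: [0.5924, 0.1584, 0.0837]
orientation: [0.001, 0.271, 0.963, 0.0]
contact_force: [-0.7, -0.1, 9.2]
finger_gap: 0.219
grip_force: 38.7
```

Run:
```python
from h import *
s=state();print(s["t"],s["tool_pos"],s["orientation"].round(4),s["contact_force"],s["finger_gap"],s["grip_force"])
a,_=redaxis(); w=s["tool_pos"][:2]-a[:2]; print(np.hypot(*w),np.degrees(np.arctan2(w[1],w[0])-a[2]))
from scipy.spatial.transform import Rotation as Ro
o=s["orientation"];M=Ro.from_quat([o[1],o[2],o[3],o[0]]).as_matrix()
th0=np.arctan2(w[1],w[0])
for dg in range(18,98,6):
    b=a[2]+np.radians(dg); X=np.r_[a[:2]+.065*np.array([np.cos(b),np.sin(b)]),s["tool_pos"][2]]
    print(dg,(M.T@(X-s["tool_pos"])*10).round(3), round(-(b-th0)/2/np.pi,4))
p,d=save("side","side2.png");cv2.imwrite("pics/c2.png",cv2.resize(p[60:260,60:320],(780,600))[:,:,::-1])
```

```text
2.8167 [0.59236668 0.1584139  0.08367678] [1.000e-03 2.712e-01 9.625e-01 4.000e-04] [-0.74758551 -0.14145984  9.22345698] 0.21867956397608027 38.6642324924469
0.0666246901007877 11.203602516841048
18 [0.02  0.077 0.   ] -0.0189
24 [0.031 0.144 0.   ] -0.0355
30 [0.049 0.21  0.   ] -0.0522
36 [0.073 0.273 0.   ] -0.0689
42 [0.105 0.334 0.   ] -0.0855
48 [0.142 0.391 0.   ] -0.1022
54 [0.185 0.443 0.   ] -0.1189
60 [0.233 0.491 0.   ] -0.1355
66 [0.286 0.534 0.   ] -0.1522
72 [0.343 0.571 0.   ] -0.1689
78 [0.404 0.601 0.   ] -0.1855
84 [0.468 0.626 0.   ] -0.2022
90 [ 0.534  0.643 -0.   ] -0.2189
96 [ 0.601  0.653 -0.   ] -0.2355
```

View pics/c2.png

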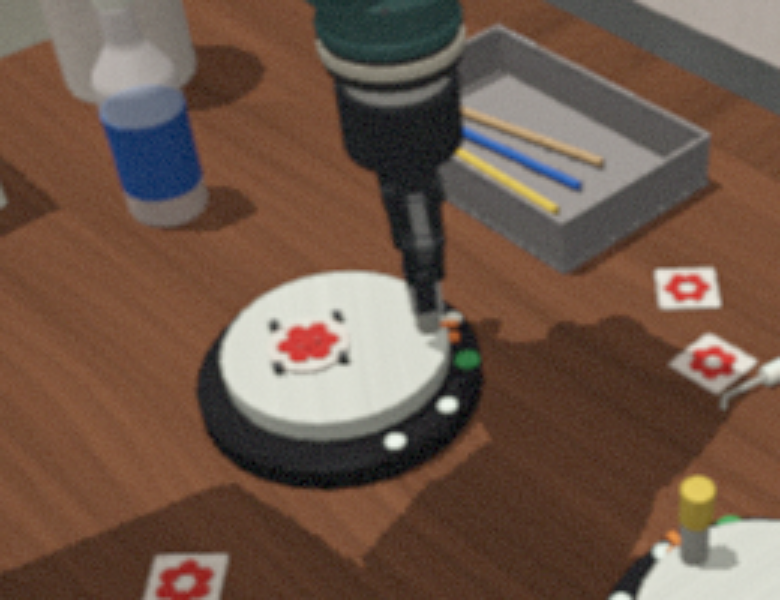

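The fingers hold the cap at crop (425,310), with a gap of about 19 mm as expected. The turret is undisturbed. Now the arc, to 54° first.

apply_moves(
  commands=[
    [[0.02,0.08,0,0,0,-0.019],[0.03,0.145,0,0,0,-0.036],[0.05,0.21,0,0,0,-0.052],[0.075,0.275,0,0,0,-0.069],[0.105,0.335,0,0,0,-0.086],[0.14,0.39,0,0,0,-0.102],[0.185,0.445,0,0,0,-0.119],[0.185,0.445,0,0,0,-0.119]],
  ],
)

```text
t: 3.53
tool_pos: [0.6003, 0.207, 0.0838]
orientation: [0.002, -0.103, 0.995, 0.0]
contact_force: [3.0, 0.1, 6.7]
finger_gap: 0.221
grip_force: 39.8
```

Run:
```python
from h import *
s=state();print(s["t"],s["tool_pos"],s["contact_force"],s["torque"],s["finger_gap"],s["joint_positions"].round(2))
a,_=redaxis(); w=s["tool_pos"][:2]-a[:2]; print(np.hypot(*w),np.degrees(np.arctan2(w[1],w[0])-a[2]))
from scipy.spatial.transform import Rotation as Ro
o=s["orientation"];M=Ro.from_quat([o[1],o[2],o[3],o[0]]).as_matrix()
th0=np.arctan2(w[1],w[0])
for dg in range(60,98,6):
    b=a[2]+np.radians(dg); X=np.r_[a[:2]+.065*np.array([np.cos(b),np.sin(b)]),s["tool_pos"][2]]
    print(dg,(M.T@(X-s["tool_pos"])*10).round(3), round(-(b-th0)/2/np.pi,4))
```

```text
3.5333 [0.60033571 0.2069735  0.08377666] [2.9672961  0.0872451  6.74582076] [ 0.02120006 -0.60437733  0.60099677] 0.22081509265673302 [ 0.2   0.53 -0.07  0.96 -0.   -0.  ]
0.06578685910419466 54.831203064846534
60 [ 0.01   0.059 -0.   ] -0.0144
66 [ 0.02   0.126 -0.   ] -0.031
72 [ 0.036  0.192 -0.   ] -0.0477
78 [ 0.059  0.256 -0.   ] -0.0644
84 [ 0.089  0.317 -0.   ] -0.081
90 [ 0.125  0.375 -0.   ] -0.0977
96 [ 0.167  0.429 -0.001] -0.1144
```

Tracking is good and the forces are small. I'll go on to 90°, then open slowly.

apply_moves(
  commands=[
    [[0.01,0.06,0,0,0,-0.014],[0.02,0.125,0,0,0,-0.031],[0.035,0.19,0,0,0,-0.048],[0.06,0.255,0,0,0,-0.064],[0.09,0.317,0,0,0,-0.081],[0.125,0.375,0,0,0,-0.098],[0.125,0.375,0,0,0,-0.098],[0.125,0.375,0,0,0,-0.098]],
  ],
)

```text
t: 4.2
tool_pos: [0.581, 0.2401, 0.0838]
orientation: [0.002, -0.396, 0.918, -0.001]
contact_force: [5.1, -4.6, 5.6]
finger_gap: 0.222
grip_force: 40.0
```

Run:
```python
from h import *
s=state();print(s["t"],s["tool_pos"],s["contact_force"],s["finger_gap"])
a,_=redaxis(); w=s["tool_pos"][:2]-a[:2]; print(np.hypot(*w),np.degrees(np.arctan2(w[1],w[0])-a[2]))
```

```text
4.2 [0.58097629 0.24009962 0.08376525] [ 5.06279055 -4.61396008  5.63999826] 0.22185661617619795
0.06465533033513034 89.029180624935
```

apply_moves(
  commands=[
    [[0,0,0,0,0,0],[0,0,0,0,0,0],[0,0,0,0,0,0],[0,0,0,0,0,0],[0,0,0,0,0,0],[0,0,0,0,0,0],[0,0,0,0,0,0],[0,0,0,0,0,0]],
  ],
  claw=1,
)

```text
t: 4.87
tool_pos: [0.5794, 0.2402, 0.0822]
orientation: [-0.0, -0.396, 0.918, 0.0]
contact_force: [-0.3, 0.3, 0.8]
finger_gap: 0.999
grip_force: 0.0
```

apply_moves(
  commands=[
    [[0,0,-0.4,0,0,0],[0,0,-0.8,0,0,0],[0,0,-1,0,0,0],[0,0,-1,0,0,0]],
  ],
)

```text
t: 5.2
tool_pos: [0.5812, 0.2408, 0.1872]
orientation: [0.003, -0.396, 0.918, -0.0]
contact_force: [0.8, -0.0, 0.3]
finger_gap: 1.0
grip_force: 0.0
```

apply_moves(
  commands=[
    [[-1,0,-0.3,0,0,0],[-1,0,-0.7,0,0,0],[-1,0,-1,0,0,0],[-1,0,-1,0,0,0],[-1,0,-1,0,0,0]],
  ],
)

```text
t: 5.62
tool_pos: [0.6508, 0.3152, 0.2872]
orientation: [0.004, -0.396, 0.918, -0.0]
contact_force: [0.7, -0.4, -0.9]
finger_gap: 0.998
grip_force: 0.0
```

Run:
```python
from h import *
print(state()["t"],state()["tool_pos"],state()["contact_force"])
p,_=save("top","top3.png"); q,_=save("side","side3.png")
a,_=redaxis()
for n,f in(("top",p),("side",q)):
    h,s,v=cv2.split(cv2.cvtColor(f,cv2.COLOR_RGB2HSV))
    m=((h>=22)&(h<35)&(s>130)&(v>90)).astype(np.uint8)
    k,l,st,c=cv2.connectedComponentsWithStats(m)
    for i in range(1,k):
        if st[i,4]>30:
            w=ray(n,*c[i],.1)[:2]-a[:2];r=np.hypot(*w)
            print(n,c[i].round(1),st[i,4],r.round(4),(np.degrees(np.arctan2(w[1],w[0])-a[2])).round(1))
cv2.imwrite("pics/c3.png",np.hstack([cv2.resize(p[165:285,105:235],(416,384)),cv2.resize(q[125:225,110:235],(384,384))])[:,:,::-1])
```

```text
5.6167 [0.65078146 0.31515527 0.28715325] [ 0.73464082 -0.44769556 -0.94736238]
top [119.8 115.2] 204 0.2325 62.9
top [134.8 205.7] 97 0.0637 89.6
top [318.6 210.6] 70 0.3031 -40.6
side [226.2 118.6] 91 0.1604 44.1
side [171.3 136.2] 115 0.0536 87.2
side [291.8 226.9] 171 0.3084 -41.7
```

View pics/c3.png

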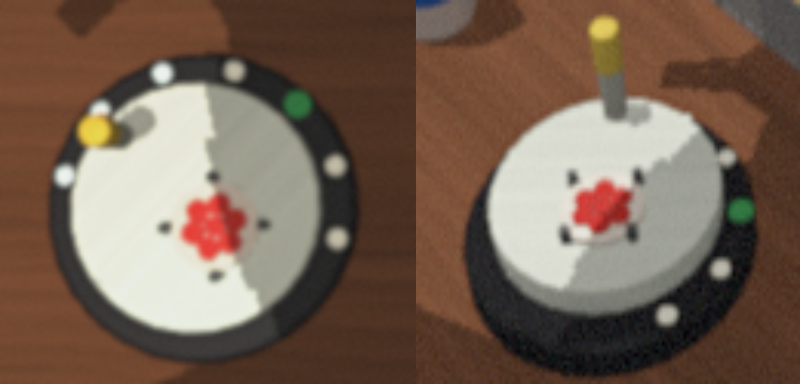

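The yellow cap now stands at the third anticlockwise dot, at crop (95,130), and measures 89.6° from green. The blue cap is at (318.6,210.6) against (318.7,210.5) at the start, so it hasn't moved. The arm is clear, so I'm handing in.

```bash
python3 -c "
from workcell import *
print(close_job())"
```

```text
the job is handed in; nothing more can be done
None
```

The red-flower turret is at the third anticlockwise dot, measured at 89.6° from green and released. The blue holder hasn't moved, and I handed the job in at about 6 s; no verdict was returned.

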